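Put the frame polisher into third gear

ROBOT

A 7-joint arm with a two-finger parallel gripper is mounted at the origin on the work surface. World frame = base frame: x ahead of the robot, y to its left, z up, the work surface at z = 0. Lengths are in mm, angles in rad, forces in N, time in s.
With the tool pointing down it reaches from about 425 to 875 mm from the base axis. Payload 9.9 kg.
Tool frame: the origin (TCP) lies midway between the tips of the shut fingers; the grasp point (between the pads) lies 19 mm behind it; z points along the fingers, y is the line along which they close (so a half turn about z gives the same grasp; the last joint's range is limited). The gripper opens to 85 mm and grips with 20 to 120 N. Pads are 22 mm wide; open, the fingers measure 114 mm over their backs; the gripper's body (76 mm by 85 mm) begins 54 mm behind the grasp point. The pads swing forward as they close: fully open they stand 13 mm farther back than shut.
Start: joints at [-1.304, 0.576, 0.025, 1.437, -0.015, 1.129, -0.057], TCP at [231.956, 633.897, 231.289] pointing down, gripper open.
Joint ranges: [-2.76, 2.76], [-0.34, 2.15], [-1.52, 1.57], [0.19, 2.46], [-1.09, 4.23], [0.17, 1.99], [-2.82, 2.82]. Speed limits (rad/s): [2.22, 2.22, 3.01, 3.01, 3.14, 3.14, 3.14].

INTERFACE

Orientations are given as [roll, pitch, yaw] about the fixed x, y, z axes, in that order (R = Rz(yaw) Ry(pitch) Rx(roll)).
In Python, from station import manip, eyes, workorder gives the robot as it stands.
- The arm moves only by the tool step_arm, never from a script. Its argument "series" is a list of rows, each a list of 3 entries, a list of its own where there are three numbers: the shift along the world's x, y, z in m, then the turn about the world's z in rad, then the opening, from 0 (shut) to 1 (fully open). A call has 1 to 12 rows; each row shifts and turns the commanded pose from where the row before left it; what a row does not reach is not made up. A row lasts 1/10 s, in which the tool goes at most 50 mm and 8.59 degrees, less where a joint would pass 70% of its speed; a pose out of reach is approached as far as the arm can. A call is refused whole if a number of a shift passes 0.05 or a number of a turn 0.15, either way. A call with a gripper value outside its range is refused whole. The fingers move at their own pace and stop on an object; "newtons" is the grip in N (left out, the last holds). Time passes only in rows, so rows that do not move let the fingers close. It gives the time, the measured TCP pose, the force, the opening and the grip force at its end, in the units of the state.
- manip.sense(): the state, without advancing time (a new reading comes with each control period).
- eyes.get_image(name): name is "scene" or "side" or "wrist"; returns the picture (480x640x3 uint8, red, green, blue); there is no depth.
- eyes.camera_params(name): a dict with "K" (3x3 intrinsics, pixels), "eye" and "attitude" of the camera in the world. Camera axes: x right, y up, looking along -z (the intrinsics and any distortion apply to the point x, -y, -z); pixel columns grow to the right and rows downward; lengths in mm; the calibration is good to about 2 mm. A picture is of the moment at which its call begins: read the wrist's pose just before it. camera_params takes no time and is no camera call; for the wrist camera it gives the pose at the moment of the call.
- workorder.close_job(): hands the job in; it is judged then, once.
The state is a dict: "t": time; "q": joint angles; "dq": joint speeds; "joint_efforts": joint torques, N m; "position": TCP position; "orientation": TCP orientation; "ft_force": force on the tool from outside, world axes, zero at the start; "moment": the same for the moment, N m; "grip_width": opening from 0.0 (shut) to 1.0 (fully open); "grasp_force": force on a finger pad.
Only numpy, scipy, OpenCV 4.12 (cv2) and the standard library are available. Lean on these libraries where they do the work, as an engineer would, in place of code of your own. Each camera call takes 0.05 s, during which the arm holds its last target. There are 200 camera calls.

TASK

The bench polisher's gear lever stands somewhere in the left-hand leg of its H-shaped gate. Push it with the fingertips against the side of its knob, without taking it between the fingers: bring it to the cross slot, across to the right-hand leg, then forward, fully home into third (right-hand leg, the end away from the robot). Leave the spectacle frames, the jar and the steel block where they are, and come away from the lever when it is in.

Things in the scene. Friction and masses are not known exactly. Their poses are not given: they have to be found in the camera images.
- polisher: Grey bench polisher, fixed to the bench; origin on the bench under the middle of its gearbox. Own axes: x forward (away from the robot), y to the left, z up. Its yaw differs from run to run by up to 0.45 rad. Gearbox 160 (x) by 130 (y) mm, 126 mm high with the gate plate on top; a motor lies to its left (to y = +225 mm, top at 120 mm), a felt wheel to its right (y = -120 to -160 mm, top at 111 mm), all on a base plate x +-100, y -200 to +260 mm, 16 mm high.
- gate_centre (a point): Middle of the H-gate on the top face of the aluminium gate plate (126 mm above the bench). The plate is 6 mm thick. In the polisher's axes the two legs of the H run along x at y = +20 and y = -20 mm, are 18 mm wide and end at x = +-29 mm; the cross slot runs along y at x = 0, is 18 mm wide and joins them at their middles. The stick in it is 10 mm thick, so at plate height it may stray 4 mm to each side of a slot's middle.
- third_slot (a point): The place of the stick's axis when it is home in third: on the plate's top face, 24 mm forward (+x) and 20 mm right (-y) of gate_centre. First is forward in the left leg, second back in the left leg, fourth back in the right leg.
- knob (a point): Middle of the black knob on the lever: a barrel 40 mm high and 30 mm thick at its thickest. It is 185 mm above the ball pivot along the stick, and the pivot is 20 mm above the bench on polisher's z axis; upright, the knob's middle is 205 mm above the bench. Its z axis lies along the stick. At home in third it is about 42 mm forward and 35 mm right of the gate's middle. Below the knob the bare stick (10 mm) runs down to the gate plate.
- knob_top (a point): Top of the knob, 20 mm above its middle along the stick.
- lever_across (a joint): Sideways lean of the lever, rad: 0 upright, + leans to the right (polisher's -y), about -0.19 in the middle of the left leg, +0.19 in the middle of the right leg, +-0.23 against a leg's outer wall. Stays where it is left; a push of about 2 N at the knob moves it.
- lever_foreaft (a joint): Fore-and-aft lean of the lever, rad: 0 in the cross slot, + leans forward (polisher's +x); about +0.23 at the far end of a leg, -0.23 at the near end. It passes sideways through the cross slot only within about +-0.04. Stays where it is left; a push of about 2 N at the knob moves it.
- amber_frame: Loose amber spectacle front lying flat, 140 by 49 by 7 mm, 30 g, in front of the polisher, origin under its middle. Leave alone.
- black_frame: Loose black spectacle front lying flat, 140 by 49 by 7 mm, 30 g, to the right of the polisher, origin under its middle. Leave alone.
- steel_block: Loose steel block 70 by 50 by 32 mm, 0.85 kg, left of the polisher, origin under its middle. Leave alone.
- jar: Small closed jar, 44 mm thick and 45 mm high, in front of the polisher, origin under its middle. Leave alone.

How it is judged (in metres and radians):
On the way:
1. the lever is across in the right-hand leg, still in line with the cross slot (value of joint lever_across above 0.15 rad and value of joint lever_foreaft between -0.1 and 0.1 rad), for 0.05 s.
At the end, for the whole second after the job is handed in: The lever is at rest home in third: leaning right by more than 0.14 rad (right-hand leg) and forward by more than 0.195 rad (within about 4 mm of the slot's end at the gate plate) (value of joint lever_across above 0.14 rad and value of joint lever_foreaft above 0.195 rad and velocity of joint lever_foreaft between -0.05 and 0.05 rad/s); the robot touches nothing.
It fails at once if the amber frame was moved or lifted (more than 15 mm) (distance of amber_frame from where it was at the start of the episode above 0.015 m).
It fails at once if the black frame was moved or lifted (more than 15 mm) (distance of black_frame from where it was at the start of the episode above 0.015 m).
It fails at once if the steel block was moved or lifted (more than 15 mm) (distance of steel_block from where it was at the start of the episode above 0.015 m).
It fails at once if the jar was moved or lifted (more than 15 mm) (distance of jar from where it was at the start of the episode above 0.015 m).
It fails at once if the knob was taken between the fingers (distance between the grasp point and knob below 0.015 m or distance between the grasp point and knob_top below 0.013 m).
It also fails if it takes over 69 s, if anything falls off the work surface, if the arm or the gripper's body presses on something with over 40 N, if the wrist force passes 120 N, or if a joint passes its speed limit or range.

## Working session

There is one attempt and no reset: what is moved stays moved. The work goes in short steps, Python scripts to look and compute and a tool call to move; the robot and the scene stay as the last step left them, time stands still between calls to the robot, and variables do not carry over. Pictures are saved under pics/ and viewed, at most 10 in all, crops included, and the job is handed in when it is done.

Besides the shell and the picture viewer there is one more tool, called after ">>>" by a JSON object that holds its "api" and its "payload", one argument or row to a line. step_arm: Moves the arm, as the interface text tells. Its arguments: {"type":"object","properties":{"series":{"type":"array","items":{"type":"array"}},"newtons":{"type":"number"}},"required":["series"]}

```bash
mkdir -p pics; python3 - <<'E'
from station import manip, eyes
import cv2
print(manip.sense())
for n in("scene","side"):
    cv2.imwrite(f"pics/{n}0.png",eyes.get_image(n)[:,:,::-1]); print(n,eyes.camera_params(n))
E
```

```text
{'t': 0.0, 'q': array([-1.30378759,  0.57651238,  0.02484272,  1.43793777, -0.01501311,
        1.12901439, -0.05649624]), 'dq': array([-3.03781926e-04, -1.38845336e-04, -9.27457496e-04, -5.62104238e-04,
       -1.31080556e-05,  7.68427626e-04, -1.91019197e-04]), 'joint_efforts': array([ 2.02303986e-04, -7.65780973e+01,  2.25049630e+00, -2.85977626e+01,
        1.53068779e-02,  1.30470566e-02, -3.97259825e-06]), 'position': array([231.79703596, 633.447131  , 230.44539874]), 'orientation': array([-3.13990692e+00,  7.53963675e-05,  2.79081697e+00]), 'ft_force': array([ 0.1247899 , -0.15360458,  0.23318206]), 'moment': array([-0.03679899,  0.05868303, -0.01406019]), 'grasp_force': 0.0, 'grip_width': 0.999485718632685}
scene {'K': array([[463.35063059,   0.        , 318.45920799],
       [  0.        , 463.35063059, 235.01029268],
       [  0.        ,   0.        ,   1.        ]]), 'eye': array([1239.28504742,  310.38592883, 1101.31237692]), 'attitude': array([ 6.72087283e-01, -8.89272729e-04,  1.85827592e+00])}
side {'K': array([[523.72438672,   0.        , 326.75663793],
       [  0.        , 523.72438672, 235.67991437],
       [  0.        ,   0.        ,   1.        ]]), 'eye': array([ 114.64331622, -579.35708794, 1042.29821137]), 'attitude': array([ 0.70844534, -0.01481706, -0.57480542])}
```

View pics/scene0.png

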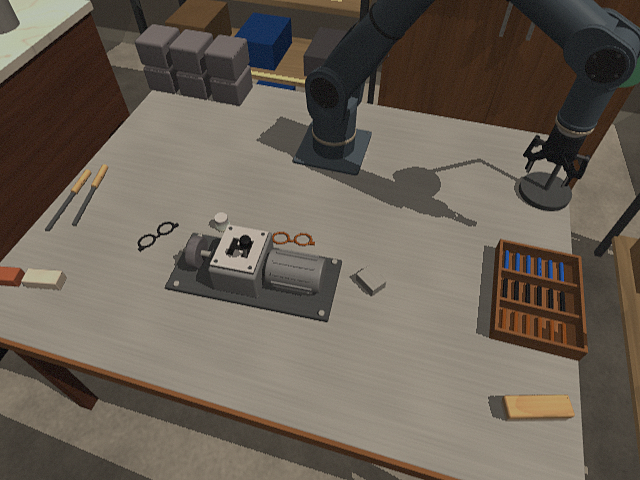

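View pics/side0.png

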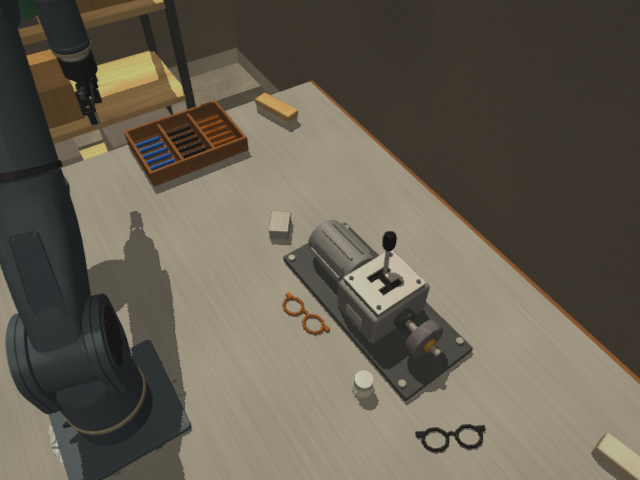

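The scene view has the gate plate near (240,248) with the knob at about (245,241). In the side view the plate is near (384,283) and the knob at about (389,241).

```bash
cat > h.py <<'E'
import numpy as np, cv2
from scipy.spatial.transform import Rotation as Ro
from station import manip, eyes
def cam(n):
    p=eyes.camera_params(n); return p["K"],np.array(p["eye"]),Ro.from_euler("xyz",p["attitude"]).as_matrix()
def ray(c,uv):
    K,e,R=c; d=np.linalg.inv(K)@[uv[0],uv[1],1]; return e,R@(d*[1,-1,-1])
def onz(c,uv,z):
    e,d=ray(c,uv); return e+d*(z-e[2])/d[2]
def proj(c,P):
    K,e,R=c; x=R.T@(np.array(P)-e)*[1,-1,-1]; x=K@x; return x[:2]/x[2]
def tri(a,b):
    A=np.zeros((3,3));v=np.zeros(3)
    for e,d in(a,b):
        d=d/np.linalg.norm(d);M=np.eye(3)-np.outer(d,d);A+=M;v+=M@e
    return np.linalg.solve(A,v)
E
python3 - <<'E'
from h import *
out=[]
for n,(x,y) in dict(scene=(242,248),side=(386,275)).items():
    im=cv2.imread(f"pics/{n}0.png"); c=cam(n)
    g=cv2.cvtColor(im,cv2.COLOR_BGR2GRAY)
    out.append(cv2.resize(im[y-60:y+60,x-66:x+66],None,fx=3,fy=3,interpolation=cv2.INTER_CUBIC))
    hsv=cv2.cvtColor(im,cv2.COLOR_BGR2HSV)
    print(n,hsv[y-20:y+24:4,x-30:x+34:6,2]); 
cv2.imwrite("pics/c0.png",np.hstack(out))
E
```

```text
scene [[121 119 143  58 184 187 167 143 140 146 144]
 [151 153 171 184 183 184 183 184 191 188 147]
 [104 136 185 183 190   8  45 184 187 183 115]
 [ 62  43 185 190  29  27  37 187 179  73  81]
 [ 42  57 186 100  24  13  15 183 184 123  70]
 [ 44 191 184  25  23  20  16 183 187  99  69]
 [ 58 183 193  25 107 142  22 183 186  74 122]
 [ 26 185 185 104  96  25 203 182  88  52 128]
 [202 192 184 182 182 185 183 182 123  38  94]
 [157 192 183 179 182 182 186 188  96 114 124]
 [128  91  38 133 183 185  83 147  76 106 114]]
side [[140 128 115  77 185  79 131 163 157 157 157]
 [144 129  69 185 194  83 195 194 158 159 160]
 [133  64 193 194 196  85 195 195 195 160 157]
 [ 66 192 195 195 196  85 195 196 193 169 158]
 [195 194 195 196  25  83 193 195 196 193 157]
 [195 195 165  24  37 184 106 107 195 195 192]
 [195 195  79  35  47  32 108  46 195 195 177]
 [195 195 195 196 195  36  26  25 178 195 186]
 [195 196 194 195 194  33  26 182 195 196 194]
 [140 195 195 195  58  36 194 196 195 195  56]
 [ 74 195 194 195 195 195 193 195 195  67  73]]
```

View pics/c0.png

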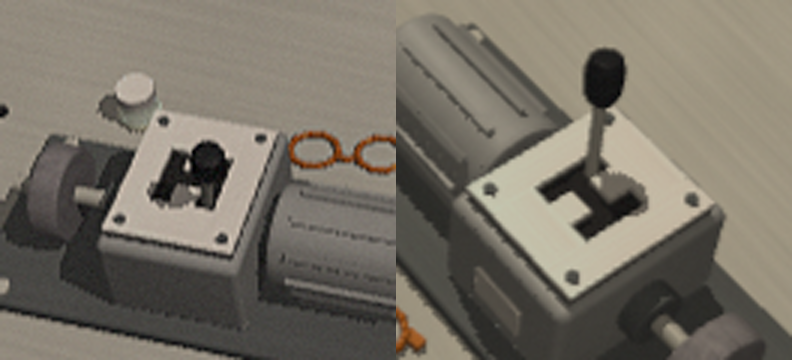

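```bash
python3 - <<'E'
from h import *
C={n:cam(n) for n in("scene","side")}
for n,(x,y),th in(("scene",(242,248),165),("side",(386,275),176)):
    im=cv2.imread(f"pics/{n}0.png"); c=C[n]; g=im.max(2)
    m=((g>th)*255).astype(np.uint8)
    N,l,s,_=cv2.connectedComponentsWithStats(m,connectivity=4)
    k=np.unique(l[y-25:y+25,x-30:x+30]); k=max(k[k>0],key=lambda i:(l[y-30:y+30,x-30:x+30]==i).sum())
    print(n,s[k])
    v,u=np.nonzero(l==k); P=np.array([onz(c,q,126)[:2] for q in zip(u,v)],np.float32)
    r=cv2.minAreaRect(P); print(r)
knob=tri(ray(C["scene"],(245,241.3)),ray(C["side"],(389,241)))
print(knob,[proj(C[n],knob) for n in C])
E
```

```text
scene [ 210  223   58   49 1232]
((590.011962890625, -97.15860748291016), (138.84303283691406, 115.33992004394531), 3.70420241355896)
side [ 345  251   81   63 1917]
((590.9672241210938, -97.97018432617188), (135.55076599121094, 113.97209167480469), 3.940654993057251)
[620.98885745 -60.94877554 198.33947459] [array([244.72965217, 241.40276018]), array([388.68119832, 240.89363144])]
```

Gate centre is (590.5, -97.6) with yaw about 0.066. In the polisher's axes the knob is about (33, 34.5), near first. The lever length fits these numbers. I'll check the yaw with the base-plate corners, then start moving the arm over.

```bash
cat >> h.py <<'E'
G=np.array([590.5,-97.6]); YAW=0.066
def w(x,y): return G+np.array([[np.cos(YAW),-np.sin(YAW)],[np.sin(YAW),np.cos(YAW)]])@[x,y]
def loc(p): return np.array([[np.cos(YAW),np.sin(YAW)],[-np.sin(YAW),np.cos(YAW)]])@(np.array(p)[:2]-G)
E
python3 - <<'E'
from h import *
for n in("scene","side"):
    print(n,[proj(cam(n),[*w(x,y),16]).round(0) for x in(-100,100) for y in(-200,260)])
E
```

```text
scene [array([192., 231.]), array([342., 258.]), array([164., 286.]), array([327., 319.])]
side [array([406., 399.]), array([281., 256.]), array([473., 347.]), array([345., 221.])]
```

>>> {"api": "step_arm", "payload": {
  "series": [
    [[0, 0, 0.04], [0, 0, 0], 0],
    [[0.02, -0.03, 0.03], [0, 0, 0.02], 0],
    [[0.02, -0.035, 0], [0, 0, 0.02], 0],
    [[0.02, -0.035, 0], [0, 0, 0.02], 0],
    [[0.02, -0.035, 0], [0, 0, 0.02], 0],
    [[0.02, -0.035, 0], [0, 0, 0.02], 0],
    [[0.02, -0.035, 0], [0, 0, 0.02], 0],
    [[0.02, -0.035, 0], [0, 0, 0.02], 0],
    [[0.02, -0.035, 0], [0, 0, 0.02], 0],
    [[0.02, -0.035, 0], [0, 0, 0.02], 0]
  ]
}}

```text
invalid input at $.series[0][1]: expected a number
```

>>> {"api": "step_arm", "payload": {
  "series": [
    [[0, 0, 0.04], 0, 0],
    [[0.02, -0.03, 0.03], 0.02, 0],
    [[0.02, -0.035, 0], 0.02, 0],
    [[0.02, -0.035, 0], 0.02, 0],
    [[0.02, -0.035, 0], 0.02, 0],
    [[0.02, -0.035, 0], 0.02, 0],
    [[0.02, -0.035, 0], 0.02, 0],
    [[0.02, -0.035, 0], 0.02, 0],
    [[0.02, -0.035, 0], 0.02, 0],
    [[0.02, -0.035, 0], 0.02, 0]
  ]
}}

```text
t: 1.1
position: [412.4, 322.2, 301.1]
orientation: [-3.141, -0.0, 2.972]
ft_force: [0.3, -0.8, -0.4]
grip_width: -0.004
grasp_force: 0.0
```

>>> {"api": "step_arm", "payload": {
  "series": [
    [[0.0235, -0.0345, 0], 0.0215, 0],
    [[0.0235, -0.0345, 0], 0.0215, 0],
    [[0.0235, -0.0345, 0], 0.0215, 0],
    [[0.0235, -0.0345, 0], 0.0215, 0],
    [[0.0235, -0.0345, 0], 0.0215, 0],
    [[0.0235, -0.0345, 0], 0.0215, 0],
    [[0.0235, -0.0345, 0], 0.0215, 0],
    [[0.0235, -0.0345, 0], 0.0215, 0],
    [[0.0235, -0.0345, 0], 0.0215, 0],
    [[0.0235, -0.0345, 0], 0.0215, 0],
    [[0.0235, -0.0345, 0], 0.0215, 0],
    [[0, 0, 0], 0, 0]
  ]
}}

```text
t: 2.3
position: [671.7, -62.7, 299.9]
orientation: [-3.138, -0.001, -3.083]
ft_force: [0.7, -0.5, -0.5]
grip_width: -0.005
grasp_force: 0.0
```

>>> {"api": "step_arm", "payload": {
  "series": [
    [[0, 0.004, -0.03], 0.008, 0],
    [[0, 0, -0.03], 0, 0],
    [[0, 0, -0.03], 0, 0],
    [[0, 0, -0.018], 0, 0],
    [[0, 0, 0], 0, 0]
  ]
}}

```text
t: 2.8
position: [668.5, -51.1, 190.1]
orientation: [3.141, -0.006, -3.068]
ft_force: [-0.0, 0.6, 0.5]
grip_width: -0.003
grasp_force: 0.0
```

```bash
python3 - <<'E'
from h import *
s=manip.sense(); print(s["t"],s["position"],loc(s["position"]),s["orientation"],s["ft_force"])
im=[]
for n,(x,y) in dict(scene=(242,240),side=(386,260)).items():
    i=eyes.get_image(n)[:,:,::-1]; im.append(cv2.resize(i[y-80:y+60,x-66:x+66],None,fx=3,fy=3,interpolation=cv2.INTER_CUBIC))
cv2.imwrite("pics/c1.png",np.hstack(im))
E
```

```text
2.8 [668.52224823 -51.06792966 190.07181423] [80.92126494 41.28502959] [ 3.14084901 -0.0058697  -3.06750607] [-0.01854559  0.55158956  0.47208558]
```

View pics/c1.png

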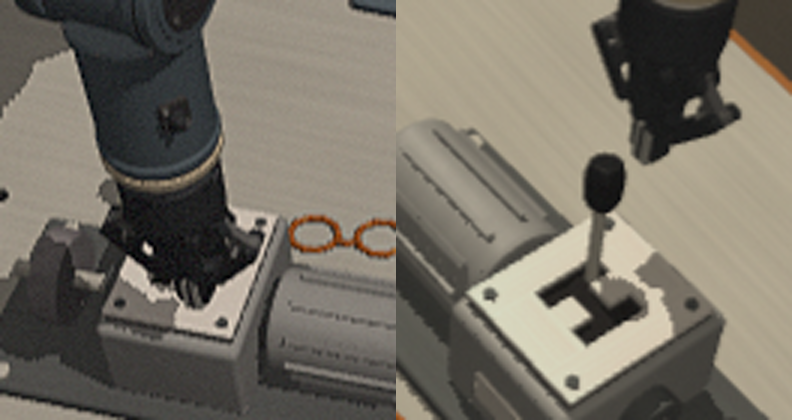

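Both views show the shut fingertips ahead of the knob (knob in side crop at (604,180), tips at (648,160)), not touching. Now I'll draw it back.

>>> {"api": "step_arm", "payload": {
  "series": [
    [[-0.005, -0.005, 0.005], 0, 0],
    [[-0.01, -0.001, 0], 0, 0],
    [[-0.005, 0, 0], 0, 0],
    [[-0.005, -0.001, 0], 0, 0],
    [[-0.005, 0, 0], 0, 0],
    [[-0.005, 0, 0], 0, 0],
    [[-0.005, -0.001, 0], 0, 0],
    [[0, 0, 0], 0, 0],
    [[0, 0, 0], 0, 0]
  ]
}}

```text
t: 3.8
position: [630.2, -59.5, 198.2]
orientation: [3.141, -0.001, -3.068]
ft_force: [1.4, 1.1, 1.5]
grip_width: -0.003
grasp_force: 0.5
```

```bash
cat >> h.py <<'E'
def knobside():
    i=eyes.get_image("side"); return i
E
python3 - <<'E'
from h import *
s=manip.sense(); print(s["t"],s["position"],loc(s["position"]),s["orientation"],s["ft_force"],s["q"])
E
```

```text
3.8 [630.20749664 -59.50886049 198.15538536] [42.13323553 35.38941455] [ 3.14148449e+00 -5.77478562e-04 -3.06780310e+00] [1.44130965 1.13639501 1.48838649] [-0.0574238   0.54428424  0.12567838  1.60353563 -0.0772918   0.9992229
  1.73673996]
```

>>> {"api": "step_arm", "payload": {
  "series": [
    [[-0.005, -0.001, 0], 0, 0],
    [[-0.005, 0, 0], 0, 0],
    [[-0.004, 0, 0], 0, 0],
    [[0, 0, 0], 0, 0],
    [[0, 0, 0], 0, 0]
  ]
}}

```text
t: 4.3
position: [616.1, -60.8, 198.3]
orientation: [-3.141, -0.0, -3.068]
ft_force: [1.2, 0.1, 0.7]
grip_width: 0.003
grasp_force: 0.4
```

```bash
python3 - <<'E'
from h import *
s=manip.sense(); print(s["t"],s["position"],loc(s["position"]),s["ft_force"])
i=eyes.get_image("side")[:,:,::-1]; cv2.imwrite("pics/s2f.png",i)
c=cam("side")
def kn(x,y): return proj(c,[*w(x,y),20+np.sqrt(185**2-x*x-y*y)]).round(1)
print([kn(x,34.5) for x in(-5,0,5,10,33)])
x,y=386,260
cv2.imwrite("pics/c2.png",cv2.resize(i[y-60:y+40,x-60:x+60],None,fx=5,fy=5,interpolation=cv2.INTER_CUBIC))
E
```

```text
4.3 [616.12426202 -60.78779394 198.26263755] [27.99631473 35.04208443] [1.18908786 0.13266054 0.72511628]
[array([375.1, 248.1]), array([377., 247.]), array([378.8, 245.9]), array([380.6, 244.9]), array([388.8, 240.8])]
```

View pics/c2.png

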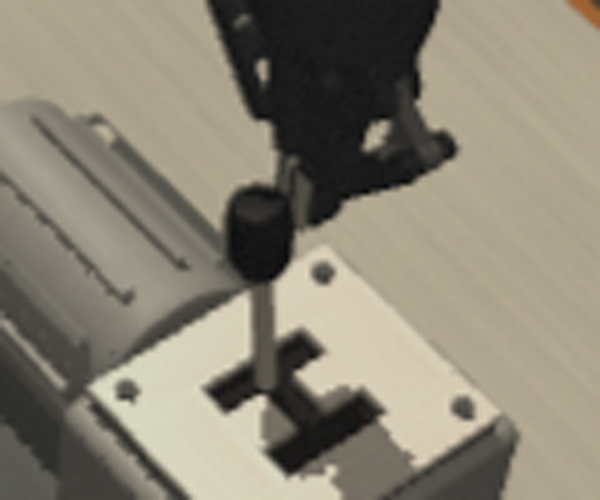

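Knob at side pixel (378,246.6), so local x is about +2.5, right at the cross slot. One more nudge, then I'll back off, rise, and turn.

>>> {"api": "step_arm", "payload": {
  "series": [
    [[-0.002, 0, 0], 0, 0],
    [[0, 0, 0], 0, 0],
    [[0.02, 0.001, 0], 0, 0],
    [[0.02, 0.001, 0], 0, 0],
    [[0, 0, 0.03], 0, 0],
    [[0, 0, 0.035], 0, 0],
    [[0, 0, 0.035], 0, 0],
    [[0, 0, 0], -0.1, 0],
    [[-0.01, 0.01, 0], -0.13, 0],
    [[-0.02, 0.02, 0], -0.13, 0],
    [[-0.02, 0.02, 0], -0.13, 0],
    [[-0.01, 0, 0], -0.13, 0]
  ]
}}

```text
t: 5.55
position: [592.6, -5.1, 297.9]
orientation: [3.141, -0.003, 2.594]
ft_force: [0.4, 0.5, -0.2]
grip_width: -0.002
grasp_force: 0.0
```

>>> {"api": "step_arm", "payload": {
  "series": [
    [[0, 0, 0], -0.13, 0],
    [[0, 0, 0], -0.13, 0],
    [[0, 0, 0], -0.13, 0],
    [[0, 0, 0], -0.13, 0],
    [[0, 0, 0], -0.13, 0],
    [[0, 0, 0], -0.13, 0],
    [[0, 0, 0], -0.13, 0],
    [[0, 0, 0], 0, 0],
    [[0, 0, 0], 0, 0]
  ]
}}

```text
t: 6.45
position: [594.2, -8.4, 298.0]
orientation: [-3.141, -0.0, 1.689]
ft_force: [-0.3, 0.6, 0.3]
grip_width: 0.001
grasp_force: 0.0
```

>>> {"api": "step_arm", "payload": {
  "series": [
    [[-0.009, 0, 0], -0.05, 0],
    [[0, 0, -0.035], 0, 0],
    [[0, 0, -0.035], 0, 0],
    [[0, 0, -0.03], 0, 0],
    [[0, 0, 0], 0, 0],
    [[0, 0, 0], 0, 0]
  ]
}}

```text
t: 7.05
position: [585.6, -8.8, 198.8]
orientation: [-3.141, 0.0, 1.637]
ft_force: [0.9, 0.4, 0.2]
grip_width: -0.002
grasp_force: 0.0
```

```bash
python3 - <<'E'
from h import *
s=manip.sense(); print(s["t"],s["position"],loc(s["position"]),s["orientation"],s["ft_force"])
i=eyes.get_image("side")[:,:,::-1]
x,y=386,260
cv2.imwrite("pics/c3.png",cv2.resize(i[y-60:y+40,x-60:x+60],None,fx=5,fy=5,interpolation=cv2.INTER_CUBIC))
E
```

```text
7.05 [585.56052213  -8.80579983 198.83780296] [ 0.92743989 88.9266455 ] [-3.14109991e+00  6.32987825e-05  1.63683861e+00] [0.90322632 0.38186055 0.24860745]
```

View pics/c3.png

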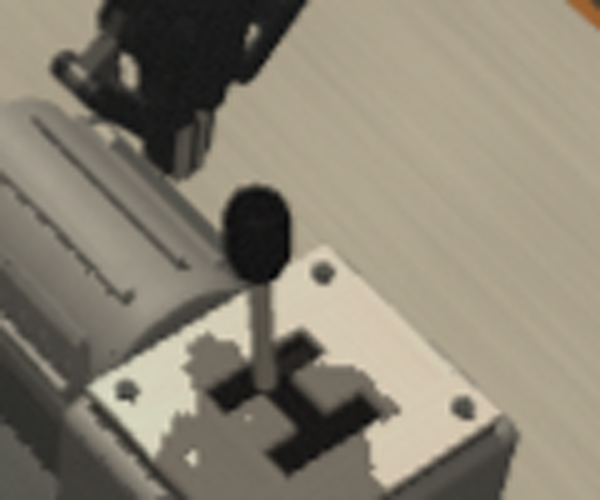

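Knob at about (377.4,246.8), local x about +1, with the fingers to its left. Now push right along the cross slot.

>>> {"api": "step_arm", "payload": {
  "series": [
    [[0.001, -0.02, 0], 0, 0],
    [[0.001, -0.01, 0], 0, 0],
    [[0, -0.008, 0], 0, 0],
    [[0.001, -0.008, 0], 0, 0],
    [[0, -0.008, 0], 0, 0],
    [[0.001, -0.008, 0], 0, 0],
    [[0, -0.008, 0], 0, 0],
    [[0.001, -0.008, 0], 0, 0],
    [[0, -0.008, 0], 0, 0],
    [[0, 0, 0], 0, 0]
  ]
}}

```text
t: 8.1
position: [590.2, -96.5, 198.2]
orientation: [-3.141, 0.001, 1.633]
ft_force: [0.0, -0.4, 0.4]
grip_width: -0.001
grasp_force: 0.0
```

```bash
python3 - <<'E'
from h import *
s=manip.sense(); print(s["t"],s["position"],loc(s["position"]),s["orientation"],s["ft_force"])
E
```

```text
8.1 [590.2128998  -96.47007873 198.24231158] [-0.21195445  1.14639605] [-3.14133781e+00  1.03038504e-03  1.63333254e+00] [ 0.03441776 -0.36496115  0.37504768]
```

>>> {"api": "step_arm", "payload": {
  "series": [
    [[0, -0.004, 0], 0, 0],
    [[0.001, -0.004, 0], 0, 0],
    [[0, -0.004, 0], 0, 0],
    [[0, 0, 0], 0, 0],
    [[0, 0, 0], 0, 0]
  ]
}}

```text
t: 8.6
position: [591.6, -107.0, 198.4]
orientation: [3.141, 0.001, 1.635]
ft_force: [-0.3, 0.8, 1.0]
grip_width: 0.005
grasp_force: 0.0
```

```bash
python3 - <<'E'
from h import *
s=manip.sense(); print(s["t"],s["position"],loc(s["position"]),s["ft_force"])
i=eyes.get_image("side")[:,:,::-1]
c=cam("side")
def kn(x,y): return proj(c,[*w(x,y),20+np.sqrt(185**2-x*x-y*y)]).round(1)
print([kn(x,y) for x,y in((0,-28),(0,-35),(0,-42),(8,-35),(42,-35))])
x,y=386,260
cv2.imwrite("pics/c4.png",cv2.resize(i[y-60:y+40,x-60:x+60],None,fx=5,fy=5,interpolation=cv2.INTER_CUBIC))
E
```

```text
8.6 [ 591.55586395 -107.02658857  198.36824683] [ 0.43186186 -9.47570135] [-0.29989322  0.77517957  0.95825247]
[array([397.1, 266. ]), array([399.3, 268.6]), array([401.6, 271.3]), array([402.3, 266.8]), array([414.3, 260.4])]
```

View pics/c4.png

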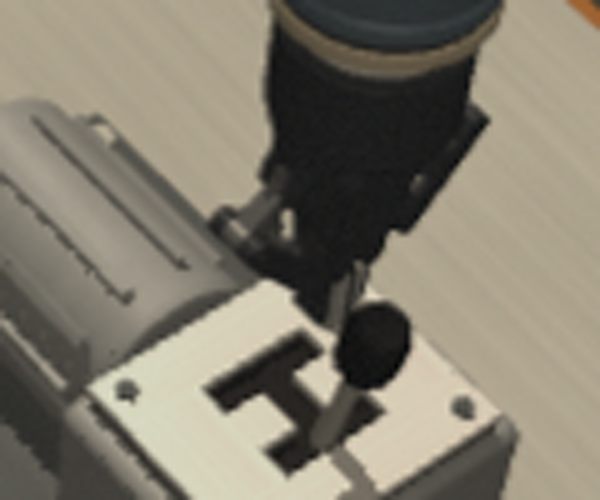

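Knob at about (400.6,269), local (1,-37): in the right-hand leg, in line with the cross slot. I'll come off to the left, go over, and get behind it.

>>> {"api": "step_arm", "payload": {
  "series": [
    [[-0.001, 0.015, 0], 0, 0],
    [[-0.001, 0.02, 0], 0, 0],
    [[0, 0, 0.03], 0, 0],
    [[0, 0, 0.035], 0, 0],
    [[0, 0, 0.035], 0, 0],
    [[0, 0, 0], 0.1, 0],
    [[-0.02, -0.02, 0], 0.13, 0],
    [[-0.02, -0.02, 0], 0.13, 0],
    [[-0.02, -0.02, 0], 0.13, 0],
    [[0, 0, 0], 0.13, 0],
    [[0, 0, 0], 0.13, 0],
    [[0, 0, 0], 0.13, 0]
  ]
}}

```text
t: 9.85
position: [529.5, -130.5, 298.6]
orientation: [3.141, 0.0, 2.521]
ft_force: [0.2, -0.5, 0.0]
grip_width: -0.001
grasp_force: 0.0
```

>>> {"api": "step_arm", "payload": {
  "series": [
    [[0, 0, 0], 0.13, 0],
    [[0, 0, 0], 0.13, 0],
    [[0, 0, 0], 0.13, 0],
    [[0, 0, 0], 0.13, 0],
    [[0, 0, 0], 0.13, 0],
    [[0, 0, 0], 0.13, 0],
    [[0, 0, 0], 0, 0],
    [[0, 0, 0], 0, 0]
  ]
}}

```text
t: 10.65
position: [529.5, -131.0, 298.3]
orientation: [3.141, 0.0, -2.991]
ft_force: [0.4, -0.4, -0.7]
grip_width: -0.0
grasp_force: 0.0
```

```bash
python3 - <<'E'
from h import *
s=manip.sense(); print(s["t"],s["position"],loc(s["position"]),s["orientation"][2]%np.pi,(w(-62,-36)-s["position"][:2]),s["q"][6])
E
```

```text
10.65 [ 529.47321267 -130.95628501  298.34289712] [-63.09383609 -29.25881695] 0.15043869093104512 [ 1.53604972 -6.65436531] 1.9395596970811508
```

>>> {"api": "step_arm", "payload": {
  "series": [
    [[0, -0.007, 0], -0.085, 0],
    [[0, 0, -0.035], 0, 0],
    [[0, 0, -0.035], 0, 0],
    [[0, 0, -0.03], 0, 0],
    [[0, 0, 0], 0, 0],
    [[0.02, 0.001, 0], 0, 0],
    [[0.01, 0.001, 0], 0, 0],
    [[0.008, 0, 0], 0, 0],
    [[0.008, 0.001, 0], 0, 0],
    [[0.008, 0, 0], 0, 0],
    [[0.008, 0.001, 0], 0, 0],
    [[0, 0, 0], 0, 0]
  ]
}}

```text
t: 11.85
position: [592.4, -134.5, 198.2]
orientation: [-3.141, 0.0, -3.073]
ft_force: [-0.9, -0.1, 0.2]
grip_width: 0.002
grasp_force: 0.4
```

>>> {"api": "step_arm", "payload": {
  "series": [
    [[0.005, 0, 0], 0, 0],
    [[0.005, 0.001, 0], 0, 0],
    [[0.003, 0, 0], 0, 0],
    [[0, 0, 0], 0, 0],
    [[0, 0, 0], 0, 0]
  ]
}}

```text
t: 12.35
position: [604.5, -133.5, 198.2]
orientation: [3.142, 0.0, -3.073]
ft_force: [-1.6, -0.1, 0.1]
grip_width: 0.001
grasp_force: 0.4
```

```bash
python3 - <<'E'
from h import *
s=manip.sense(); print(s["t"],s["position"],loc(s["position"]),s["ft_force"])
i=eyes.get_image("side")[:,:,::-1]
x,y=400,260
cv2.imwrite("pics/c5.png",cv2.resize(i[y-60:y+40,x-60:x+60],None,fx=5,fy=5,interpolation=cv2.INTER_CUBIC))
E
```

```text
12.35 [ 604.49161492 -133.54912935  198.23915873] [ 11.59023187 -36.79363688] [-1.56896095 -0.14306579  0.12205884]
```

View pics/c5.png

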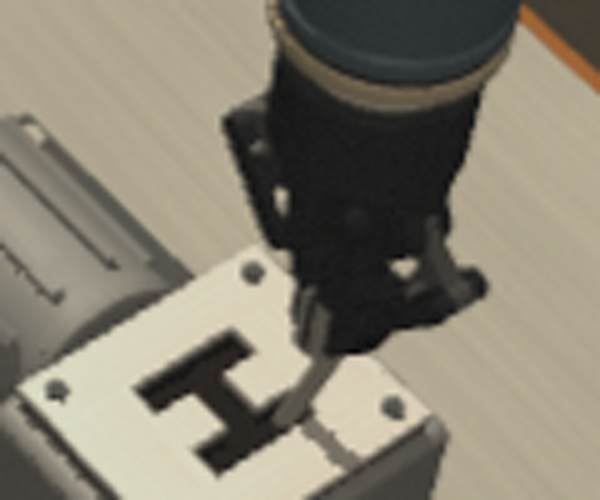

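The lever is in the right leg and moving forward, with the stick foot near the far end at about crop (290,415). I'll push on in small steps until the force rises at the stop.

>>> {"api": "step_arm", "payload": {
  "series": [
    [[0.003, 0, 0], 0, 0],
    [[0.002, 0, 0], 0, 0],
    [[0, 0, 0], 0, 0],
    [[0, 0, 0], 0, 0]
  ]
}}

```text
t: 12.8
position: [609.5, -133.6, 198.3]
orientation: [-3.142, 0.0, -3.073]
ft_force: [-0.9, 0.9, -0.1]
grip_width: 0.002
grasp_force: 0.6
```

>>> {"api": "step_arm", "payload": {
  "series": [
    [[0.002, 0, 0], 0, 0],
    [[0.001, 0, 0], 0, 0],
    [[0, 0, 0], 0, 0],
    [[0, 0, 0], 0, 0]
  ]
}}

```text
t: 13.2
position: [611.2, -133.6, 198.0]
orientation: [3.141, -0.003, -3.073]
ft_force: [-6.7, 1.5, 1.7]
grip_width: -0.004
grasp_force: 3.3
```

The force jumped to 6.7 N, which is the stop. I'll come away and check.

>>> {"api": "step_arm", "payload": {
  "series": [
    [[0.001, 0, 0], 0, 0],
    [[0, 0, 0], 0, 0],
    [[-0.01, -0.001, 0], 0, 0],
    [[-0.02, -0.001, 0], 0, 0],
    [[-0.03, -0.002, 0], 0, 0],
    [[0, 0, 0.035], 0, 0],
    [[0, 0, 0.035], 0, 0],
    [[-0.04, 0, 0.035], 0, 0],
    [[-0.04, 0, 0], 0, 0],
    [[0, 0, 0], 0, 0],
    [[0, 0, 0], 0, 0]
  ]
}}

```text
t: 14.3
position: [475.8, -137.8, 302.1]
orientation: [-3.141, 0.003, -3.073]
ft_force: [1.2, 0.3, -0.3]
grip_width: 0.002
grasp_force: 0.0
```

```bash
python3 - <<'E'
from h import *
s=manip.sense(); print(s["t"],s["position"],s["ft_force"])
i=eyes.get_image("side")[:,:,::-1]; c=cam("side")
def kn(x,y): return proj(c,[*w(x,y),20+np.sqrt(185**2-x*x-y*y)]).round(1)
print([kn(x,y) for x,y in((36,-36),(42,-36),(45,-36))])
x,y=400,260
cv2.imwrite("pics/c6.png",cv2.resize(i[y-60:y+40,x-60:x+60],None,fx=5,fy=5,interpolation=cv2.INTER_CUBIC))
E
```

```text
14.3 [ 475.77702785 -137.79994687  302.07637942] [ 1.24650318  0.3491195  -0.27876653]
[array([412.6, 261.7]), array([414.6, 260.8]), array([415.7, 260.3])]
```

View pics/c6.png

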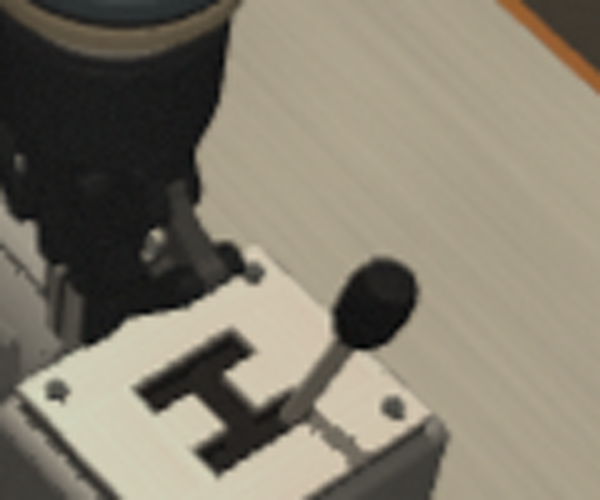

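Knob at about (415,260.6), local (43,-36): home in third, gripper clear.

```bash
python3 -c "
from station import workorder
print(workorder.close_job())"
```

```text
the job is handed in; nothing more can be done
None
```

The lever is home in third: I pushed it to the stop with shut fingertips, backed the arm clear, and handed the job in at about 14 s. No verdict was returned, and I took no final picture of the frames, jar and block.

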